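# Tip the terminal blocks out of the gated tray

## Robot

A 7-joint arm with a two-finger parallel gripper is mounted at the origin on the work surface. World frame = base frame: x ahead of the robot, y to its left, z up, the work surface at z = 0. Lengths are in m, angles in rad, forces in N, time in s.
With the tool pointing down it reaches from about 0.425 to 0.925 m from the base axis. Payload 6.8 kg.
Tool frame: the origin (TCP) lies midway between the tips of the shut fingers; the grasp point (between the pads) lies 19 mm behind it; z points along the fingers, y is the line along which they close (so a half turn about z gives the same grasp; the last joint's range is limited). The gripper opens to 85 mm and grips with 20 to 120 N. Pads are 22 mm wide; open, the fingers measure 114 mm over their backs; the gripper's body (76 mm by 85 mm) begins 54 mm behind the grasp point. The pads swing forward as they close: fully open they stand 13 mm farther back than shut.
Start: joints at [-1.33, 0.477, 0.022, 1.555, -0.011, 1.109, -0.083], TCP at [0.231, 0.634, 0.231] pointing down, gripper open.
Joint ranges: [-2.96, 2.96], [-0.34, 2.1], [-1.41, 1.46], [0.24, 2.44], [-1.37, 4.51], [0.17, 1.92], [-2.96, 2.96]. Speed limits (rad/s): [2.39, 2.39, 3.14, 3.14, 3.14, 3.14, 3.14].

## Interface

Orientations are given as a rotation vector (axis times angle).
In Python, from bench import r gives the robot as it stands. The module is installed in compiled form; this text tells all that it offers.
- The arm moves only by the tool apply_moves, never from a script. Its argument "rows" is a list of rows, each a list of 6 numbers: the shift along the tool's x, y, z scaled (see below), then the turn, a rotation vector about the tool's x, y, z scaled (see below). A call has 1 to 5 rows; each row is the pose to reach, as a shift and turn from the pose commanded when the call began, along the tool's axes at that moment; what a row does not reach only later rows make up. The controller multiplies each number of a shift by 0.25 m and each number of a turn by 90 degrees. A row lasts 1/8 s, in which the tool goes at most 62.5 mm and 10.7 degrees, less where a joint would pass 70% of its speed; a pose out of reach is approached as far as the arm can. A call with a number of a shift or a turn outside -1 to 1 is refused whole. A call with a gripper value outside its range is refused whole. "claw" is the opening, from 0 (shut) to 1 (fully open), set as the call begins (left out, the last holds). The fingers move at their own pace and stop on an object; "newtons" is the grip in N (left out, the last holds). Time passes only in rows, so rows that repeat a pose let the fingers close. It gives the time, the measured TCP pose, the force, the opening and the grip force at its end, in the units of the state.
- r.get_obs(): the state, without advancing time (a new reading comes with each control period).
- r.grab_frame(name): name is "scene" or "top"; returns a dict with "pixels" (420x560x3 uint8, red, green, blue), "intrinsics" (3x3 intrinsics, pixels), "eye" and "attitude" of the camera in the world. Camera axes: x right, y up, looking along -z (the intrinsics and any distortion apply to the point x, -y, -z); pixel columns grow to the right and rows downward; lengths in m; the calibration is good to about 2 mm. A picture is of the moment at which its call begins. There is no depth.
- r.hand_in(): hands the job in; it is judged then, once.
Trained networks look in a picture, given as the dict that the camera call returned (one of the last four; its "shot" number tells which), for a name from the list of things; names that differ only in an ending like _2 or _b are one class to them, and where a whole thing is asked for, a point or a joint stands for the part that bears it (a point fixed in the world has none). Each returns a list of dicts, best first, with "conf" (0 to 1); they miss things now and then, are a little off and sometimes report something else, mostly with a low value. They report only what shows in the picture. A call takes as long as a camera call. They do not tell look-alikes from the thing itself.
- r.search_frame(picture, thing): "rect" ([left, top, width, height] in pixels, round what is visible of it).
- r.outline_of(picture, thing): "pixels" (420x560 bool, what is visible of it) and "rect" ([left, top, width, height] in pixels, round what is visible of it).
- r.landmark_of(picture, thing): "point" ([column, row] in pixels: a listed point, or the origin of a listed thing).
The state is a dict: "clock": time; "joints": joint angles; "qvel": joint speeds; "tau": joint torques, N m; "tcp_pos": TCP position; "orientation": TCP orientation; "contact_force": force on the tool from outside, world axes, zero at the start; "moment": the same for the moment, N m; "grip_width": finger opening in m; "gripper_force": force on a finger pad.
Only numpy, scipy, OpenCV 4.12 (cv2) and the standard library are available. Lean on these libraries where they do the work, as an engineer would, in place of code of your own. Each camera call takes 0.05 s, during which the arm holds its last target. There are 200 camera calls.

## Task

Two small tipping trays stand on the bench. On the one that holds the two black terminal blocks, fold its yellow end gate all the way down, then lift the tray's red handle to tip it until both blocks slide out over the gate into the blue box in front, and let the tray back down level with the gate left down. Tip the blocks out rather than picking them out, and leave the tray with the pilot lamps alone.

Things in the scene. Friction and masses are not known exactly. Their poses are not given: they have to be found in the camera images.
- block_gate (a joint): Yellow end gate of the grey tray with the terminal blocks: plate 98 mm wide, 50 high, 4 thick, hinged along its lower edge at the tray's front end (away from the handle). Angle in rad: 0 upright and shut, 1.57 folded outward in line with the tray floor, 1.75 stop; starts at 0 to 0.2. A friction hinge (about 1 N at the edge) keeps it where it is left. Push it outward and down from inside.
- block_tray (a joint): Tilt of that tray, rad: 0 level at rest (start), 0.9 stop. Pivots on the gate's hinge line, the floor's front edge, 100 mm above the table; lift the handle to tip. 0.5 kg, sinks back by itself (2 N at the handle). 120 mm long, 106 wide, side and rear walls 35 high, 3 thick; front end closed only by the gate. Blocks begin to slide at 0.25 to 0.45; 0.7 empties it.
- block_tray_handle (a point): Middle of the red round handle bar behind that tray: 10 mm thick, 90 long along y, 50 clear of the rear wall, free below; 120 above the table when level. Axes are the tray's: x from the handle towards the gate, y along the bar, z up. The hinge line of tray and gate lies 175 mm along x and 20 mm below this point in these axes.
- block_gate_edge (a point): Middle of the upper edge of that tray's yellow gate, 50 mm from its hinge line; turns with the gate: y along the hinge line, z from the hinge to the edge. Gate upright: 150 mm above the table, 15 mm above the tray's side walls.
- block_box: Blue open box on the table under the gate of that tray, fixed: 150 x 150 x 50 mm high, walls and floor 4 mm. Origin at the centre of its underside, x and y along its sides, z up.
- block_a_centre (a point): Centre of one black terminal block, loose in the tray: 22 x 60 x 18 mm, long side along its y, z up, brass screws on top, 45 g.
- block_b_centre (a point): Centre of the other, identical terminal block, loose in the same tray.
- lamp_gate_edge (a point): Middle of the upper edge of the yellow gate on the other, identical tray, the one that holds a red and a green pilot lamp: to be left as it is.
There are look-alikes about, which are no part of the job. What is shaped like the part that bears block_gate but brown, orange or pink is not meant.

How it is judged:
By the outcome, as a careful person would: the job done as asked, in the order asked, and still so for the second after the job is handed in, with the robot touching nothing.
It also fails if it takes over 51 s, if anything falls off the work surface, if the arm or the gripper's body presses on something with over 40 N, if the wrist force passes 120 N, or if a joint passes its speed limit or range.

## Working session

There is one attempt and no reset: what is moved stays moved. The work goes in short steps, Python scripts to look and compute and a tool call to move; the robot and the scene stay as the last step left them, time stands still between calls to the robot, and variables do not carry over. Pictures are saved under pics/ and viewed, at most 10 in all, crops included, and the job is handed in when it is done.

Besides the shell and the picture viewer there is one more tool, called after "Request:" as a command line: name --pt "numbers of a row" for each row, then --argument value for the rest. apply_moves: Moves the arm, as the interface text tells. Its arguments: {"type":"object","properties":{"rows":{"type":"array","items":{"type":"array","items":{"type":"number"}}},"claw":{"type":"number"},"newtons":{"type":"number"}},"required":["rows"]}

```bash
mkdir -p pics
cat > h.py <<'E'
import numpy as np, cv2
from bench import r
from scipy.spatial.transform import Rotation as R
def att(f):
    a=np.array(f["attitude"],float)
    return a if a.shape==(3,3) else R.from_rotvec(a).as_matrix() if a.size==3 else R.from_quat(a).as_matrix()
def ray(f,p):
    K=np.array(f["intrinsics"]); d=np.linalg.inv(K)@[p[0],p[1],1]
    return np.array(f["eye"]), att(f)@(d*[1,-1,-1])
def onz(f,p,z):
    e,d=ray(f,p); return e+d*(z-e[2])/d[2]
def proj(f,P):
    c=att(f).T@(np.array(P)-f["eye"]); q=np.array(f["intrinsics"])@(c*[1,-1,-1]); return q[:2]/q[2]
def tri(f1,p1,f2,p2):
    e1,d1=ray(f1,p1);e2,d2=ray(f2,p2)
    s=np.linalg.lstsq(np.c_[d1,-d2],e2-e1,rcond=None)[0]
    a=e1+s[0]*d1;b=e2+s[1]*d2; return (a+b)/2,np.linalg.norm(a-b)
def save(f,n,box=None,s=1):
    im=f["pixels"][...,::-1]
    if box: x,y,w,h=box; im=im[y:y+h,x:x+w]
    cv2.imwrite("pics/"+n,cv2.resize(im,None,fx=s,fy=s,interpolation=cv2.INTER_CUBIC))
E
python3 - <<'E'
from h import *
F={n:r.grab_frame(n) for n in("scene","top")}
for n,f in F.items():
    print(n,f["attitude"],f["eye"],[k for k in f])
a=np.hstack([F["scene"]["pixels"],F["top"]["pixels"]])[...,::-1]
for n in F: save(F[n],n+".png",None,1.4)
Z=dict(block_tray_handle=.12,block_gate_edge=.15,block_box=0,block_a_centre=.112,lamp_gate_edge=.15)
for t in Z:
    for n,f in F.items():
        for o in r.landmark_of(f,t)[:4]: print(t,n,np.round(o["point"],1),round(o["conf"],2),onz(f,o["point"],Z[t]).round(3))
print(r.get_obs())
E
```

```text
scene [0.82233938 0.50938392 1.04481016] [ 1.26950702 -0.39001219  0.78098297] ['pixels', 'intrinsics', 'eye', 'attitude', 'shot']
top [ 0.11348897 -0.1550776  -1.58922446] [0.32972835 0.00850756 0.94945366] ['pixels', 'intrinsics', 'eye', 'attitude', 'shot']
block_tray_handle scene [152.6 160. ] 0.97 [ 0.13  -0.236  0.12 ]
block_tray_handle scene [305.4 130.3] 0.85 [0.151 0.229 0.12 ]
block_tray_handle scene [234.5 163.3] 0.69 [ 0.241 -0.038  0.12 ]
block_tray_handle scene [204.2 220.1] 0.64 [ 0.445 -0.19   0.12 ]
block_tray_handle top [398.9 357.1] 0.92 [ 0.157 -0.232  0.12 ]
block_tray_handle top [371.9 216.4] 0.72 [ 0.441 -0.195  0.12 ]
block_tray_handle top [298.  311.5] 0.65 [ 0.251 -0.033  0.12 ]
block_tray_handle top [188.4 142.3] 0.47 [0.611 0.193 0.12 ]
block_gate_edge scene [155. 193.] 0.92 [ 0.334 -0.272  0.15 ]
block_gate_edge scene [343.9 143.8] 0.8 [0.318 0.261 0.15 ]
block_gate_edge scene [232.3 258.2] 0.68 [ 0.623 -0.186  0.15 ]
block_gate_edge top [369.4 129.2] 0.97 [ 0.623 -0.194  0.15 ]
block_gate_edge top [150.5 276.6] 0.76 [0.328 0.256 0.15 ]
block_gate_edge top
[... 542 characters left out ...]
ray([-1.3301241 ,  0.47695686,  0.02242571,  1.55545665, -0.0115121 ,
        1.10929638, -0.08309965]), 'qvel': array([-8.06674106e-05, -4.59403331e-04, -7.83924307e-04, -1.11275826e-03,
        1.06435454e-03, -6.82822310e-04, -5.70935441e-04]), 'tau': array([-1.28972399e-03, -5.96001542e+01,  1.60521537e+00, -2.81412971e+01,
        1.25002343e-02,  1.80360046e-03, -2.40185523e-05]), 'tcp_pos': array([0.2306818 , 0.63434824, 0.23131339]), 'orientation': array([-5.45152178e-01, -3.09391933e+00, -2.01653951e-05]), 'contact_force': array([ 0.20706584,  0.76259261, -0.01998757]), 'moment': array([-0.05517546,  0.01969022,  0.01807372]), 'gripper_force': 0.0, 'grip_width': 0.08574188110927354}
```

View pics/scene.png

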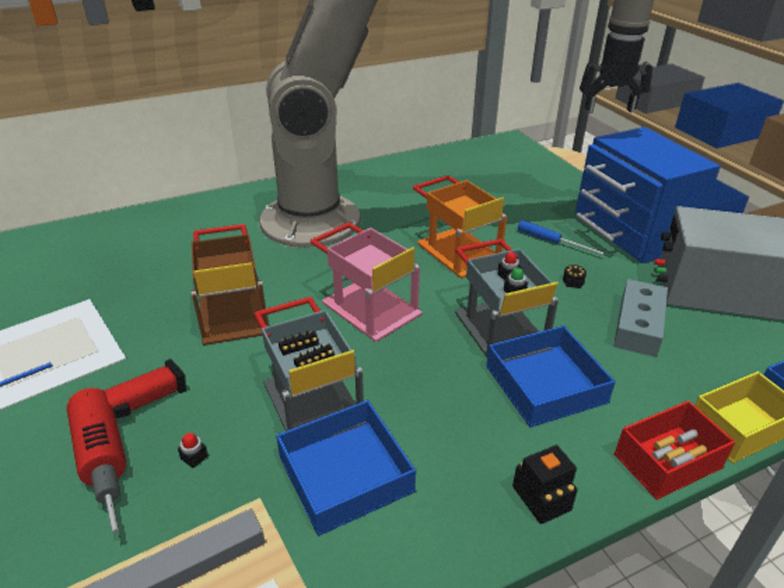

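View pics/top.png

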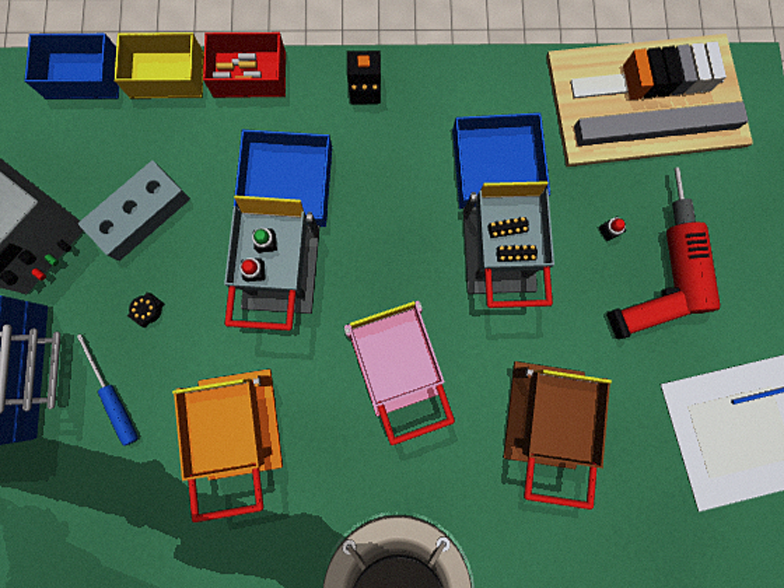

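The target is the grey tray with the two black blocks. In original pixels its gate is at scene (232,258) and top (369,129), and its handle is at scene (204,220) and top (372,216). The other trays are the lamp tray (grey, gate at scene (380,211)), and the brown, pink and orange look-alikes. I'll confirm this in one crop and triangulate.

Run:
```python
from h import *
s=r.grab_frame("scene");t=r.grab_frame("top")
def near(f,n,p,k=25):
    return [np.array(o["point"]) for o in r.landmark_of(f,n) if np.linalg.norm(np.array(o["point"])-p)<k]
H=tri(s,near(s,"block_tray_handle",(204,220))[0],t,near(t,"block_tray_handle",(372,216))[0])
G=tri(s,near(s,"block_gate_edge",(232,258))[0],t,near(t,"block_gate_edge",(369,129))[0])
B=tri(s,near(s,"block_box",(244,337))[0],t,near(t,"block_box",(359,117))[0])
print("H",H,"\nG",G,"\nB",B)
d=B[0]-H[0];print("yaw HG",np.arctan2(*(G[0]-H[0])[1::-1]),"yaw HB",np.arctan2(*d[1::-1]),np.linalg.norm((G[0]-H[0])[:2]))
# bar ends by colour: red mask near the handle in both views
for f,c,n in((s,(204,220),'s'),(t,(372,216),'t')):
    m=cv2.inRange(cv2.cvtColor(f["pixels"],cv2.COLOR_RGB2HSV),(0,150,80),(6,255,255))|cv2.inRange(cv2.cvtColor(f["pixels"],cv2.COLOR_RGB2HSV),(172,150,80),(180,255,255))
    y,x=np.nonzero(m);k=(abs(x-c[0])<35)&(abs(y-c[1])<12); 
    if n=='t':
        k&=(y>c[1]-4); l=cv2.fitLine(np.c_[x,y][k].astype(np.float32),cv2.DIST_HUBER,0,.01,.01).ravel()
        p=onz(f,l[2:],.12);q=onz(f,l[2:]+20*l[:2],.12); e=q-p; print("bar mid",p,"bar yaw-90deg",np.degrees(np.arctan2(e[0],-e[1])), x[k].min(),x[k].max())
# gate upper edge line in top
hsv=cv2.cvtColor(t["pixels"],cv2.COLOR_RGB2HSV);m=cv2.inRange(hsv,(20,120,80),(35,255,255))
y,x=np.nonzero(m);k=(abs(x-369)<32)&(abs(y-132)<12);x=x[k];y=y[k]
ed=np.array([(c,y[x==c].min()) for c in range(x.min()+3,x.max()-2)],np.float32)
l=cv2.fitLine(ed,cv2.DIST_HUBER,0,.01,.01).ravel();p=onz(t,l[2:],.15);e=onz(t,l[2:]+20*l[:2],.15)-p
print("gate mid",p,"dir",e, onz(t,(x.min(),y.mean()),.15),onz(t,(x.max(),y.mean()),.15))
save(s,"c1.png",(170,190,130,200),3)
```

```text
Traceback (most recent call last):
IndexError: list index out of range
```

Run:
```python
from h import *
s=r.grab_frame("scene");t=r.grab_frame("top")
save(s,"c1.png",(170,190,130,200),3)
def near(f,n,p,k=25):
    return [np.array(o["point"]) for o in r.landmark_of(f,n) if np.linalg.norm(np.array(o["point"])-p)<k] or [np.array(p)]
H=tri(s,near(s,"block_tray_handle",(204.2,220.1))[0],t,near(t,"block_tray_handle",(371.9,216.4))[0])
G=tri(s,near(s,"block_gate_edge",(232.3,258.2))[0],t,near(t,"block_gate_edge",(369.4,129.2))[0])
print("H",H,"\nG",G)
print("yaw HG",np.degrees(np.arctan2(*(G[0]-H[0])[1::-1])),np.linalg.norm((G[0]-H[0])[:2]))
hsv=cv2.cvtColor(t["pixels"],cv2.COLOR_RGB2HSV)
m=cv2.inRange(hsv,(0,150,80),(6,255,255))|cv2.inRange(hsv,(172,150,80),(180,255,255))
y,x=np.nonzero(m);k=(abs(x-372)<19)&(abs(y-216)<6)
l=cv2.fitLine(np.c_[x,y][k].astype(np.float32),cv2.DIST_HUBER,0,.01,.01).ravel()
p=onz(t,l[2:],.12);e=onz(t,l[2:]+20*l[:2],.12)-p;print("bar",p,e)
m=cv2.inRange(hsv,(20,120,80),(35,255,255))
y,x=np.nonzero(m);k=(abs(x-369)<32)&(abs(y-132)<12);x=x[k];y=y[k]
ed=np.array([(c,y[x==c].min()) for c in range(x.min()+3,x.max()-2)],np.float32)
l=cv2.fitLine(ed,cv2.DIST_HUBER,0,.01,.01).ravel();p=onz(t,l[2:],.15);e=onz(t,l[2:]+20*l[:2],.15)-p
print("gate edge",p,e,"ends",onz(t,(x.min(),y.mean()),.15),onz(t,(x.max(),y.mean()),.15))
```

```text
H (array([ 0.43566553, -0.19576417,  0.12355204]), np.float64(0.003045344891181102)) 
G (array([ 0.61787739, -0.18643078,  0.14601221]), np.float64(0.00409598535205273))
yaw HG 2.9322837681233618 0.18245073611822238
bar [ 0.44140221 -0.19584652  0.12      ] [ 7.30114943e-04 -4.26208422e-02 -1.11022302e-16]
gate edge [ 0.62097502 -0.19237706  0.15      ] [ 0.00117025 -0.04267224  0.        ] ends [ 0.61516869 -0.14130524  0.15      ] [ 0.61363338 -0.23684485  0.15      ]
```

View pics/c1.png

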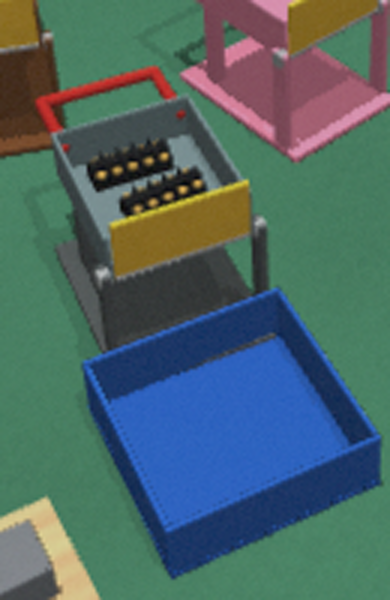

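Confirmed: grey tray with two black blocks, yellow gate upright, blue box in front. Hinge line is at about (0.616, -0.192, 0.10), with the tray yawed about 1°. Next I'll compute moves to get above the gap between the front block and the gate.

```bash
cat >> h.py <<'E'
def go(*tg, yaw=None, pitch=0, o=None):
    """numbers for targets (TCP world). yaw: world angle of tool y, tool down"""
    o=o or r.get_obs(); R0=R.from_rotvec(o["orientation"]); p0=o["tcp_pos"]
    rows=[]
    for t in tg:
        q=R0
        if yaw is not None:
            z=np.array([0,0,-1.]);y=np.array([np.cos(yaw),np.sin(yaw),0]);M=np.c_[np.cross(y,z),y,z]
            q=R.from_euler('y',pitch)*R.from_matrix(M)
        rv=(R0.inv()*q).as_rotvec()/(np.pi/2)
        rows.append(np.round(np.r_[R0.inv().apply(np.array(t)-p0)/.25,rv],3).tolist())
    for w in rows: print(w)
def st():
    o=r.get_obs();print(round(o["clock"],2),np.round(o["tcp_pos"],4),"Rz",R.from_rotvec(o["orientation"]).as_matrix().round(2).tolist(),"F",np.round(o["contact_force"],1),"q",np.round(o["joints"],2),"w",round(o["grip_width"],4),"gf",o["gripper_force"])
E
python3 - <<'E'
from h import *
st()
for w in(0.02,0.02+np.pi): go([.35,.40,.34],[.47,.11,.34],[.588,-.192,.25],yaw=w)
s=r.grab_frame("scene");t=r.grab_frame("top")
for f in(s,t):
    for o in r.landmark_of(f,"block_a_centre")[:4]: print(np.round(o["point"],1),round(o["conf"],2),onz(f,o["point"],.112).round(3))
E
```

```text
1.25 [0.2307 0.6344 0.2313] Rz [[-0.94, 0.34, -0.0], [0.34, 0.94, -0.0], [0.0, -0.0, -1.0]] F [ 0.7 -0.  -0.1] q [-1.33  0.48  0.02  1.56 -0.01  1.11 -0.08] w 0.0853 gf 0.0
[-0.769, -0.718, -0.435, -0.0, -0.0, 0.765]
[-1.616, -1.644, -0.435, -0.0, -0.0, 0.765]
[-2.473, -2.618, -0.075, -0.0, -0.0, 0.765]
[-0.769, -0.718, -0.435, 0.0, -0.0, -1.235]
[-1.616, -1.644, -0.435, 0.0, -0.0, -1.235]
[-2.473, -2.618, -0.075, 0.0, -0.0, -1.235]
[215.2 246.7] 0.54 [ 0.534 -0.194  0.112]
[367.9 181.4] 0.74 [ 0.519 -0.193  0.112]
```

Request:
apply_moves --pt "-0.77 -0.72 -0.44 0 0 0.33" --pt "-0.77 -0.72 -0.44 0 0 0.5" --pt "-0.77 -0.72 -0.44 0 0 0.6" --pt "-0.77 -0.72 -0.44 0 0 0.765" --pt "-0.77 -0.72 -0.44 0 0 0.765" --claw 0 --newtons 20

```text
clock: 2.08
tcp_pos: [0.3521, 0.3966, 0.3431]
orientation: [-1.896, -2.505, -0.003]
contact_force: [-0.3, 0.8, 0.3]
grip_width: -0.0
gripper_force: 0.0
```

Run:
```python
from h import *
st(); go([.47,.11,.34],[.588,-.192,.25],yaw=.02)
```

```text
2.08 [0.3521 0.3966 0.3431] Rz [[-0.27, 0.96, 0.0], [0.96, 0.27, 0.0], [0.0, 0.0, -1.0]] F [-0.3  0.8  0.3] q [-1.2   0.14  0.27  1.77 -0.04  1.24 -0.65] w -0.0 gf 0.0
[-1.231, 0.143, 0.011, 0.001, -0.001, 0.162]
[-2.523, 0.269, 0.369, 0.001, -0.001, 0.162]
```

Request:
apply_moves --pt "-0.98 0.11 0 0 0 0.1" --pt "-0.98 0.11 0 0 0 0.162" --pt "-0.98 0.11 0 0 0 0.162" --pt "-0.98 0.11 0 0 0 0.162" --pt "-0.98 0.11 0 0 0 0.162"

```text
clock: 2.7
tcp_pos: [0.4469, 0.167, 0.3419]
orientation: [2.198, 2.244, 0.001]
contact_force: [-0.7, 0.7, -0.1]
grip_width: -0.0001
gripper_force: 0.0
```

Run:
```python
from h import *
st(); go([.51,-.05,.3],[.588,-.192,.25],yaw=.02)
```

```text
2.7 [0.4469 0.167  0.3419] Rz [[-0.02, 1.0, 0.0], [1.0, 0.02, 0.0], [0.0, 0.0, -1.0]] F [-0.7  0.7 -0.1] q [-0.96  0.03  0.49  1.89 -0.02  1.22 -0.44] w -0.0001 gf 0.0
[-0.873, 0.234, 0.168, 0.001, -0.0, 0.001]
[-1.448, 0.534, 0.368, 0.001, -0.0, 0.001]
```

Request:
apply_moves --pt "-0.97 0.33 0.2 0 0 0" --pt "-0.97 0.33 0.2 0 0 0" --pt "-0.97 0.33 0.2 0 0 0" --pt "-0.97 0.33 0.2 0 0 0" --pt "-0.97 0.33 0.2 0 0 0"

```text
clock: 3.32
tcp_pos: [0.5352, -0.0717, 0.2907]
orientation: [2.194, 2.248, -0.003]
contact_force: [-0.7, 1.2, -0.2]
grip_width: -0.0
gripper_force: 0.0
```

Run:
```python
from h import *
st(); go([.592,-.192,.22],yaw=.02)
```

```text
3.33 [ 0.5352 -0.0717  0.2907] Rz [[-0.02, 1.0, -0.0], [1.0, 0.02, -0.0], [-0.0, -0.0, -1.0]] F [-0.7  1.2 -0.2] q [-0.58  0.23  0.72  1.84 -0.16  1.13  0.22] w -0.0 gf 0.0
[-0.486, 0.216, 0.284, -0.0, 0.001, 0.003]
```

Request:
apply_moves --pt "-0.486 0.21 0.28 0 0 0" --pt "-0.486 0.21 0.28 0 0 0" --pt "-0.486 0.21 0.28 0 0 0" --pt "-0.486 0.21 0.28 0 0 0" --pt "-0.486 0.21 0.28 0 0 0"

```text
clock: 3.95
tcp_pos: [0.5916, -0.1857, 0.2215]
orientation: [-2.185, -2.256, -0.002]
contact_force: [0.9, 0.5, -0.0]
grip_width: -0.0001
gripper_force: 0.0
```

Run:
```python
from h import *
st(); go([.592,-.192,.134],yaw=.02)
s=r.grab_frame("scene");save(s,"c2.png",(140,130,200,150),3)
```

```text
3.95 [ 0.5916 -0.1857  0.2215] Rz [[-0.03, 1.0, 0.0], [1.0, 0.03, 0.0], [0.0, 0.0, -1.0]] F [ 0.9  0.5 -0. ] q [-0.3   0.47  0.69  1.74 -0.34  1.06  0.54] w -0.0001 gf 0.0
[-0.026, 0.001, 0.35, 0.0, -0.001, 0.008]
```

View pics/c2.png

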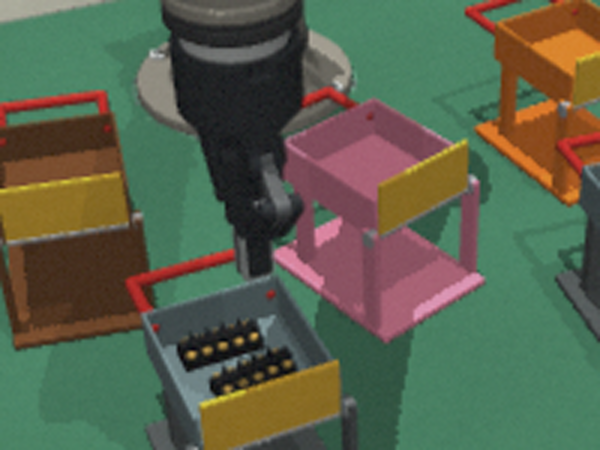

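The closed fingertips (crop ≈(255,272)) hover over the tray and the gate is still upright. I'll go down just behind the gate, staying above the blocks.

Request:
apply_moves --pt "-0.026 0 0.18 0 0 0" --pt "-0.026 0 0.35 0 0 0" --pt "-0.026 0 0.35 0 0 0" --pt "-0.026 0 0.35 0 0 0"

```text
clock: 4.5
tcp_pos: [0.5925, -0.1938, 0.1358]
orientation: [2.185, 2.254, 0.003]
contact_force: [-0.7, -0.1, 0.1]
grip_width: -0.0005
gripper_force: 0.0
```

Run:
```python
from h import *
st(); go([.62,-.192,.134],[.645,-.192,.125],yaw=.02)
s=r.grab_frame("scene");save(s,"c3.png",(140,130,200,150),3)
```

```text
4.5 [ 0.5925 -0.1938  0.1358] Rz [[-0.03, 1.0, 0.0], [1.0, 0.03, -0.0], [-0.0, 0.0, -1.0]] F [-0.7 -0.1  0.1] q [-0.24  0.57  0.64  1.8  -0.42  0.91  0.61] w -0.0005 gf 0.0
[0.004, 0.11, 0.007, 0.002, 0.0, 0.007]
[0.001, 0.21, 0.044, 0.002, 0.0, 0.007]
```

View pics/c3.png

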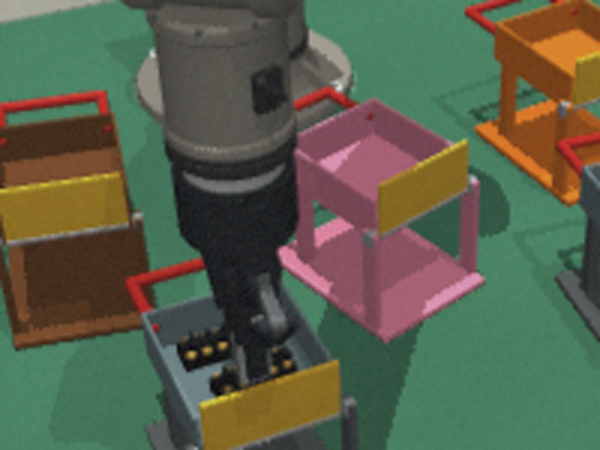

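The tip is behind the gate and above the blocks. Now I'll push the gate outward and down along an arc.

Request:
apply_moves --pt "0 0.06 0 0 0 0" --pt "0 0.11 0.01 0 0 0" --pt "0 0.16 0.03 0 0 0" --pt "0 0.19 0.06 0 0 0" --pt "0 0.2 0.085 0 0 0"

```text
clock: 5.18
tcp_pos: [0.6422, -0.1927, 0.1118]
orientation: [2.187, 2.255, 0.0]
contact_force: [1.1, 0.2, 2.1]
grip_width: -0.0001
gripper_force: 0.7
```

Request:
apply_moves --pt "0 0.01 0.03 0 0 0" --pt "0 0.02 0.05 0 0 0" --pt "0 0.03 0.06 0 0 0" --pt "0 0.03 0.062 0 0 0" --pt "0 0.03 0.062 0 0 0"

```text
clock: 5.8
tcp_pos: [0.6489, -0.1925, 0.0971]
orientation: [2.188, 2.254, 0.0]
contact_force: [0.2, -0.5, 0.4]
grip_width: -0.0002
gripper_force: 0.0
```

Run:
```python
from h import *
st()
s=r.grab_frame("scene");save(s,"c4.png",(140,130,200,150),3)
```

```text
5.8 [ 0.6489 -0.1925  0.0971] Rz [[-0.03, 1.0, 0.0], [1.0, 0.03, 0.0], [0.0, 0.0, -1.0]] F [ 0.2 -0.5  0.4] q [-0.2   0.69  0.59  1.69 -0.47  0.91  0.61] w -0.0002 gf 0.0
```

View pics/c4.png

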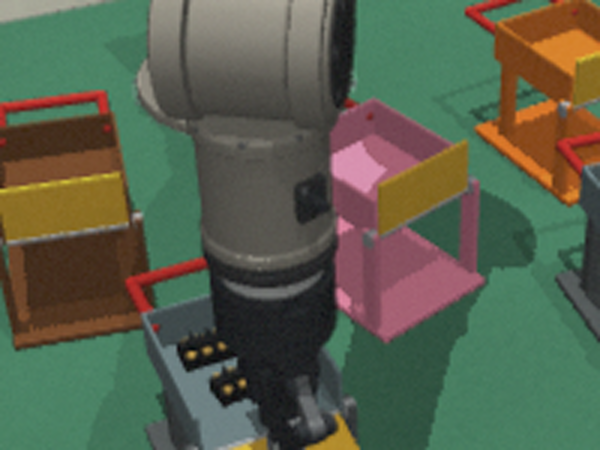

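The gate is folded out flat under the fingertips (crop ≈(330,435)). I'll press it 2 mm more, retreat up and look.

Request:
apply_moves --pt "0 0 0.01 0 0 0" --pt "0 0 0.01 0 0 0" --pt "0 0 -0.24 0 0 0" --pt "0 -0.2 -0.5 0 0 0" --pt "0 -0.4 -0.6 0 0 0"

```text
clock: 6.48
tcp_pos: [0.559, -0.1956, 0.2428]
orientation: [2.184, 2.254, 0.002]
contact_force: [-0.8, -0.1, 0.4]
grip_width: -0.0
gripper_force: 0.0
```

Request:
apply_moves --pt "0 -0.2 0 0 0 0" --pt "0 -0.45 0 0 0 0" --pt "0 -0.5 0 0 0 0" --pt "0 -0.5 0 0 0 0" --claw 0.45

```text
clock: 6.98
tcp_pos: [0.4335, -0.1989, 0.2411]
orientation: [2.188, 2.254, 0.003]
contact_force: [1.2, 0.7, -0.1]
grip_width: 0.0385
gripper_force: 0.0
```

Run:
```python
from h import *
st(); go([.4405,-.196,.20],yaw=.02)
s=r.grab_frame("scene");t=r.grab_frame("top")
a=s["pixels"][180:380,150:290];b=t["pixels"][70:270,310:450]
im=cv2.resize(np.hstack([a,b])[...,::-1],None,fx=2.8,fy=2.8,interpolation=cv2.INTER_CUBIC);cv2.imwrite("pics/c5.png",im)
for n,f in(("s",s),("t",t)):
  for k in("block_gate_edge","block_tray_handle"):
    for o in r.landmark_of(f,k)[:4]: print(n,k,np.round(o["point"],1),round(o["conf"],2),onz(f,o["point"],.098 if "gate" in k else .12).round(3))
```

```text
6.97 [ 0.4335 -0.1989  0.2411] Rz [[-0.03, 1.0, 0.0], [1.0, 0.03, 0.0], [0.0, 0.0, -1.0]] F [ 1.2  0.7 -0.1] q [-0.41  0.16  0.8   2.04 -0.14  0.99  0.49] w 0.0385 gf 0.0
[0.01, 0.028, 0.165, 0.001, -0.001, 0.006]
s block_gate_edge [158.1 191.3] 0.65 [ 0.253 -0.254  0.098]
s block_gate_edge [240.6 294. ] 0.64 [ 0.673 -0.191  0.098]
s block_gate_edge [343.5 144.6] 0.62 [0.243 0.311 0.098]
s block_tray_handle [307.6 132.3] 0.96 [0.165 0.229 0.12 ]
s block_tray_handle [235.7 170.3] 0.81 [ 0.275 -0.047  0.12 ]
s block_tray_handle [153.6 165. ] 0.63 [ 0.157 -0.24   0.12 ]
s block_tray_handle [202.1 220.6] 0.57 [ 0.445 -0.195  0.12 ]
t block_gate_edge [358.1 120.6] 0.79 [ 0.663 -0.182  0.098]
t block_gate_edge [147.4 275.9] 0.63 [0.329 0.278 0.098]
t block_gate_edge [273.6 221.9] 0.61 [0.437 0.013 0.098]
t block_gate_edge [413.5 266.9] 0.55 [ 0.334 -0.283  0.098]
t block_tray_handle [160.5 366.5] 0.82 [0.154 0.24  0.12 ]
t block_tray_handle [399.4 355.4] 0.77 [ 0.16  -0.233  0.12 ]
t block_tray_handle [299.9 307.2] 0.77 [ 0.259 -0.037  0.12 ]
```

View pics/c5.png

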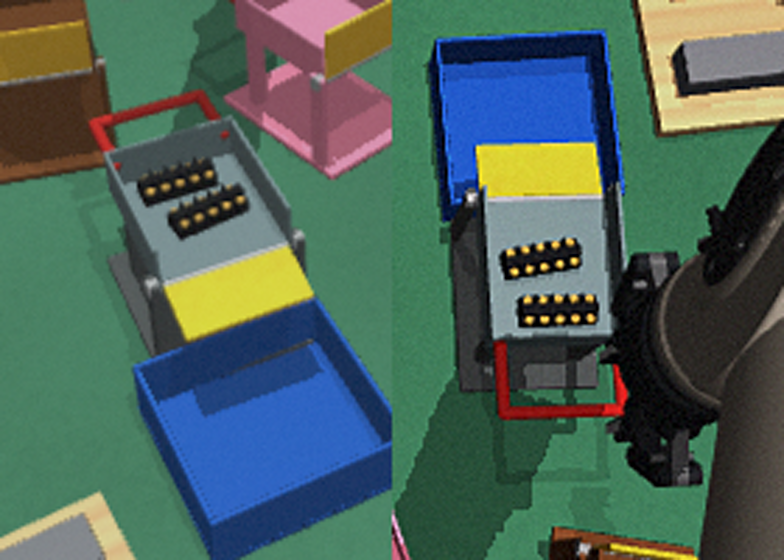

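The gate is flat, with its edge at x≈0.665, and both blocks are still in the tray. The handle bar is at x≈0.442. Next I'll go down over the bar and grip it.

Request:
apply_moves --pt "0.01 0.036 0.1 0 0 0" --pt "0.01 0.036 0.3 0 0 0" --pt "0.01 0.036 0.5 0 0 0" --pt "0.01 0.036 0.56 0 0 0" --pt "0.01 0.036 0.56 0 0 0"

```text
clock: 7.9
tcp_pos: [0.4424, -0.1966, 0.1006]
orientation: [-2.188, -2.254, 0.002]
contact_force: [0.9, -0.6, 2.0]
grip_width: 0.0384
gripper_force: 0.0
```

Request:
apply_moves --pt "0 0 0 0 0 0" --pt "0 0 0 0 0 0" --pt "0 0 0 0 0 0" --pt "0 0 0 0 0 0" --claw 0 --newtons 30

```text
clock: 8.4
tcp_pos: [0.4402, -0.1967, 0.1019]
orientation: [-2.188, -2.251, 0.001]
contact_force: [-8.8, -0.1, 7.3]
grip_width: 0.009
gripper_force: 29.3
```

Run:
```python
from h import *
st(); p=r.get_obs()["tcp_pos"]
f=lambda a:np.array([-.175*np.cos(a)+.02*np.sin(a),.175*np.sin(a)+.02*np.cos(a)])
for a in(.1,.2,.3,.4,.5,.6,.7,.75,.8): d=f(a)-f(0);print(a,(d/.25).round(3))
```

```text
8.4 [ 0.4402 -0.1967  0.1019] Rz [[-0.03, 1.0, -0.0], [1.0, 0.03, 0.0], [0.0, -0.0, -1.0]] F [-8.8 -0.1  7.3] q [-0.25  0.41  0.67  2.15 -0.4   0.7   0.72] w 0.009 gf 29.26599830389023
0.1 [0.011 0.069]
0.2 [0.03  0.137]
0.3 [0.055 0.203]
0.4 [0.086 0.266]
0.5 [0.124 0.326]
0.6 [0.167 0.381]
0.7 [0.216 0.432]
0.75 [0.242 0.456]
0.8 [0.27  0.478]
```

The bar is gripped (9 mm, 29 N). Next I'll lift it along the arc, slowly.

Request:
apply_moves --pt "0 -0.004 -0.035 0 0 0" --pt "0 0.002 -0.069 0 0 0" --pt "0 0.011 -0.103 0 0 0" --pt "0 0.021 -0.137 0 0 0" --pt "0 0.033 -0.17 0 0 0"

```text
clock: 9.02
tcp_pos: [0.4498, -0.1965, 0.1438]
orientation: [-2.188, -2.253, 0.002]
contact_force: [-4.4, -3.6, -2.0]
grip_width: 0.0085
gripper_force: 29.2
```

Request:
apply_moves --pt "0 0.013 -0.033 0 0 0" --pt "0 0.028 -0.065 0 0 0" --pt "0 0.044 -0.096 0 0 0" --pt "0 0.063 -0.127 0 0 0" --pt "0 0.082 -0.156 0 0 0"

```text
clock: 9.65
tcp_pos: [0.4692, -0.1963, 0.1827]
orientation: [-2.188, -2.251, 0.004]
contact_force: [-7.0, -4.6, 1.1]
grip_width: 0.0088
gripper_force: 29.2
```

Run:
```python
from h import *
st()
s=r.grab_frame("scene");save(s,"c6.png",(140,150,200,200),3)
```

```text
9.65 [ 0.4692 -0.1963  0.1827] Rz [[-0.03, 1.0, -0.0], [1.0, 0.03, -0.0], [0.0, -0.0, -1.0]] F [-7.  -4.6  1.1] q [-0.35  0.32  0.76  2.03 -0.28  0.89  0.6 ] w 0.0088 gf 29.152141213417053
```

View pics/c6.png

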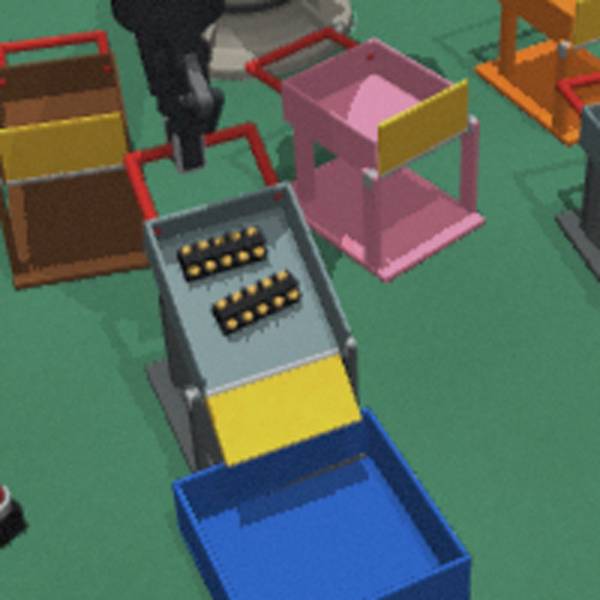

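The tray is tilted to about 0.45, the gate follows it, and both blocks are still in place. I'll keep tipping.

Request:
apply_moves --pt "0 0.012 -0.029 0 0 0" --pt "0 0.035 -0.055 0 0 0" --pt "0 0.058 -0.081 0 0 0" --pt "0 0.084 -0.107 0 0 0" --pt "0 0.11 -0.132 0 0 0"

```text
clock: 10.32
tcp_pos: [0.4974, -0.1959, 0.2163]
orientation: [-2.189, -2.252, 0.003]
contact_force: [-6.1, -5.4, 4.0]
grip_width: 0.0086
gripper_force: 29.6
```

Request:
apply_moves --pt "0 0.014 -0.012 0 0 0" --pt "0 0.014 -0.012 0 0 0" --pt "0 0.014 -0.012 0 0 0" --pt "0 0.014 -0.012 0 0 0" --pt "0 0.014 -0.012 0 0 0"

```text
clock: 10.95
tcp_pos: [0.5008, -0.1959, 0.2194]
orientation: [-2.189, -2.252, 0.003]
contact_force: [-7.3, -4.8, 6.1]
grip_width: 0.0086
gripper_force: 29.7
```

Run:
```python
from h import *
st()
s=r.grab_frame("scene");save(s,"c7.png",(140,150,200,200),3)
```

```text
10.95 [ 0.5008 -0.1959  0.2194] Rz [[-0.03, 1.0, -0.0], [1.0, 0.03, -0.0], [-0.0, -0.0, -1.0]] F [-7.3 -4.8  6.1] q [-0.36  0.33  0.77  1.93 -0.27  0.99  0.56] w 0.0086 gf 29.695000648498535
```

View pics/c7.png

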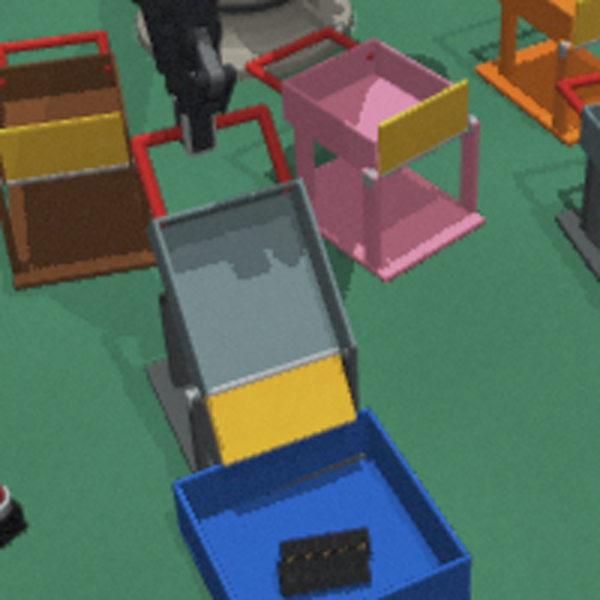

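The tray is empty and blocks are in the box (crop ≈(323,560)). Now I'll lower the tray back along the arc.

Request:
apply_moves --pt "0 -0.04 0.037 0 0 0" --pt "0 -0.066 0.063 0 0 0" --pt "0 -0.089 0.089 0 0 0" --pt "0 -0.112 0.115 0 0 0" --pt "0 -0.124 0.144 0 0 0"

```text
clock: 11.62
tcp_pos: [0.4692, -0.1963, 0.1829]
orientation: [-2.187, -2.251, 0.003]
contact_force: [-12.5, -3.7, 7.5]
grip_width: 0.009
gripper_force: 30.6
```

Request:
apply_moves --pt "0 -0.019 0.029 0 0 0" --pt "0 -0.038 0.06 0 0 0" --pt "0 -0.054 0.091 0 0 0" --pt "0 -0.069 0.123 0 0 0" --pt "0 -0.082 0.156 0 0 0"

```text
clock: 12.25
tcp_pos: [0.4496, -0.1966, 0.1436]
orientation: [-2.188, -2.253, 0.001]
contact_force: [-7.0, -4.1, 1.3]
grip_width: 0.0084
gripper_force: 30.5
```

Request:
apply_moves --pt "0 -0.012 0.033 0 0 0" --pt "0 -0.022 0.067 0 0 0" --pt "0 -0.031 0.101 0 0 0" --pt "0 -0.038 0.135 0 0 0" --pt "0 -0.042 0.166 0 0 0"

```text
clock: 12.88
tcp_pos: [0.4402, -0.1967, 0.1021]
orientation: [2.188, 2.254, 0.0]
contact_force: [-7.1, -2.3, 23.1]
grip_width: 0.0085
gripper_force: 34.8
```

Run:
```python
from h import *
st()
```

```text
12.88 [ 0.4402 -0.1967  0.1021] Rz [[-0.03, 1.0, 0.0], [1.0, 0.03, -0.0], [-0.0, 0.0, -1.0]] F [-7.1 -2.3 23.1] q [-0.26  0.41  0.68  2.16 -0.4   0.7   0.72] w 0.0085 gf 34.75279927253723
```

The tray is back at its rest height (0.102, as at the grasp) and on its stop. I'll release it, then retreat straight up.

Request:
apply_moves --pt "0 0 -0.008 0 0 0" --pt "0 0 -0.008 0 0 0" --pt "0 0 -0.008 0 0 0" --pt "0 0 -0.008 0 0 0" --pt "0 0 -0.008 0 0 0" --claw 0.42

```text
clock: 13.5
tcp_pos: [0.4402, -0.1963, 0.1039]
orientation: [2.188, 2.255, 0.0]
contact_force: [-0.4, -0.6, 0.1]
grip_width: 0.0357
gripper_force: 0.0
```

Request:
apply_moves --pt "0 0 -0.15 0 0 0" --pt "0 0 -0.4 0 0 0" --pt "0 0 -0.6 0 0 0" --pt "0 0 -0.75 0 0 0" --pt "0 0 -0.75 0 0 0"

```text
clock: 14.12
tcp_pos: [0.4417, -0.1969, 0.2939]
orientation: [2.185, 2.252, 0.007]
contact_force: [0.1, 0.6, -0.5]
grip_width: 0.0361
gripper_force: 0.0
```

Run:
```python
from h import *
st()
s=r.grab_frame("scene");t=r.grab_frame("top")
a=s["pixels"][180:380,150:290];b=t["pixels"][70:270,310:450]
im=cv2.resize(np.hstack([a,b])[...,::-1],None,fx=2.8,fy=2.8,interpolation=cv2.INTER_CUBIC);cv2.imwrite("pics/c8.png",im)
for n,f in(("s",s),("t",t)):
  for k in("block_gate_edge","block_tray_handle","block_a_centre"):
    for o in r.landmark_of(f,k)[:5]:
      p=onz(f,o["point"],dict(block_gate_edge=.098,block_tray_handle=.12,block_a_centre=.015)[k])
      if p[0]>.4 and p[1]<-.1: print(n,k,np.round(o["point"],1),round(o["conf"],2),p.round(3))
```

```text
14.12 [ 0.4417 -0.1969  0.2939] Rz [[-0.03, 1.0, 0.01], [1.0, 0.03, 0.0], [0.0, 0.01, -1.0]] F [ 0.1  0.6 -0.5] q [-0.49  0.1   0.86  1.96 -0.08  1.11  0.43] w 0.0361 gf 0.0
s block_gate_edge [238.6 295.4] 0.84 [ 0.675 -0.195  0.098]
s block_tray_handle [201.7 220.9] 0.73 [ 0.446 -0.196  0.12 ]
s block_a_centre [247.  331.8] 0.56 [ 0.702 -0.192  0.015]
t block_gate_edge [360.3 119.5] 0.56 [ 0.666 -0.187  0.098]
t block_tray_handle [370.  219.1] 0.58 [ 0.436 -0.19   0.12 ]
t block_a_centre [354.6 118.2] 0.45 [ 0.702 -0.192  0.015]
```

View pics/c8.png

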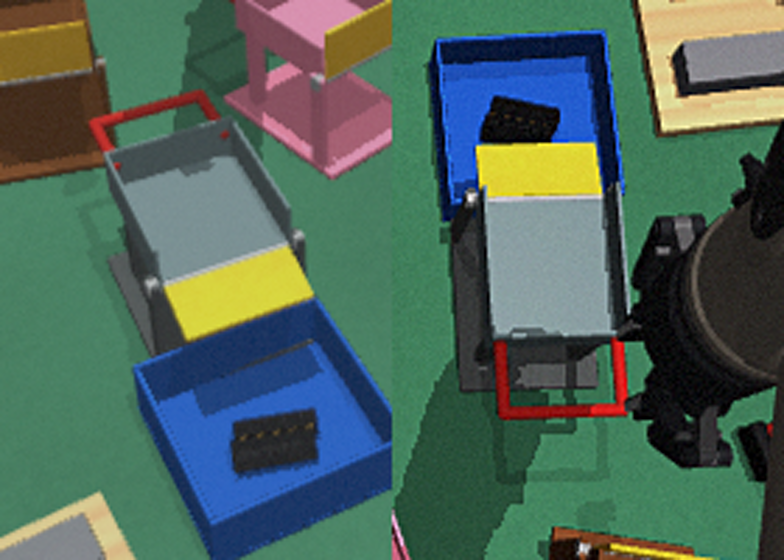

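The tray is empty and level, the gate is down, and the dark pair in the box (left ≈(275,440), right ≈(520,120)) is the two blocks side by side. I'm handing in.

```bash
python3 -c "
from bench import r
print(r.hand_in())"
```

```text
the job is handed in; nothing more can be done
None
```

I folded the gate down, tipped both terminal blocks into the blue box, let the tray back down level with the gate still down, and handed the job in at about 14 s. The lamp tray was not touched; hand-in returned no verdict.

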